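# Open the slide-lid vial box and set out the purple-capped vial

## Robot

A 6-joint arm with a two-finger parallel gripper is mounted at the origin on a cart in front of the work surface, level with it; the furniture and walls round the work are solid. World frame = base frame: x ahead of the robot, y to its left, z up, the work surface at z = 0. Lengths are in mm, angles in degrees, forces in N, time in s.
With the tool pointing down it reaches from about 375 to 750 mm from the base axis. Payload 9 kg.
Tool frame: the origin (TCP) lies midway between the tips of the shut fingers; the grasp point (between the pads) lies 19 mm behind it; z points along the fingers, y is the line along which they close (so a half turn about z gives the same grasp; the last joint's range is limited). The gripper opens to 85 mm and grips with 20 to 120 N. Pads are 22 mm wide; open, the fingers measure 114 mm over their backs; the gripper's body (76 mm by 85 mm) begins 54 mm behind the grasp point. The pads swing forward as they close: fully open they stand 13 mm farther back than shut.
Start: joints at [-12.473, 5.964, 5.575, 89.605, 0, 77.527], TCP at [600.031, 0.003, 231.331] pointing down, gripper open.
Joint ranges: [-171.21, 171.21], [-48.23, 106.86], [-62.78, 66.21], [-105.2, 120.99], [-86.42, 89.51], [-180, 180]. Speed limits (degrees/s): [127.2, 127.2, 147.25, 180, 180, 180].

## Interface

Orientations are given as [roll, pitch, yaw] about the fixed x, y, z axes, in that order (R = Rz(yaw) Ry(pitch) Rx(roll)).
In Python, from cell import ctrl gives the robot as it stands.
- The arm moves only by the tool carry_out, never from a script. Its argument "increments" is a list of rows, each an object with "dp": the shift along the world's x, y, z in cm, a list of three; "dr": the turn, a rotation vector about the world's x, y, z in degrees, a list of three; "fingers": the closure, from -1 (fully open) to 1 (shut), so that 0 is half open. In form: [{"dp": [x, y, z], "dr": [wx, wy, wz], "fingers": fingers}, ...]. A call has 1 to 12 rows; each row shifts and turns the commanded pose from where the row before left it; what a row does not reach is not made up. A row lasts 1/10 s, in which the tool goes at most 50 mm and 8.59 degrees, less where a joint would pass 70% of its speed; a pose out of reach is approached as far as the arm can. A call with a gripper value outside its range is refused whole. The fingers move at their own pace and stop on an object; the grip force is fixed at half the most. Time passes only in rows, so rows that do not move let the fingers close. It gives the time, the measured TCP pose, the force, the opening and the grip force at its end, in the units of the state.
- ctrl.sense(): the state, without advancing time (a new reading comes with each control period).
- ctrl.capture(name): name is "scene" or "side" or "wrist"; returns the picture (480x640x3 uint8, blue, green, red); there is no depth.
- ctrl.camera_info(name): a dict with "vfov" (degrees; the focal length in pixels is half the picture's height over the tangent of half this angle, whatever the lens; pixels are square), "cx", "cy" (the principal point, pixels), "origin" and "attitude" of the camera in the world; the wrist camera has in their place "mount" (4x4, takes a point from camera to tool coordinates, whose origin is the TCP and whose axes are the flange's). Camera axes: x right, y up, looking along -z (the intrinsics and any distortion apply to the point x, -y, -z); pixel columns grow to the right and rows downward; lengths in mm; the calibration is good to about 2 mm. The wrist camera is an equidistant fisheye: a pixel r from the principal point sees the ray r / f radians off the axis. A picture is of the moment at which its call begins: read the wrist's pose just before it. camera_info takes no time and is no camera call.
- ctrl.job_done(): hands the job in; it is judged then, once.
The state is a dict: "clock": time; "q": joint angles; "joint_vel": joint speeds; "tau": joint torques, N m; "eef_pos": TCP position; "orientation": TCP orientation; "ft_force": force on the tool from outside, world axes, zero at the start; "wrist_torque": the same for the moment, N m; "width": finger opening in mm; "grip_force": force on a finger pad.
Only numpy, scipy, OpenCV 4.12 (cv2) and the standard library are available. Lean on these libraries where they do the work, as an engineer would, in place of code of your own. Each camera call takes 0.05 s, during which the arm holds its last target. There are 200 camera calls.

## Task

Open the sloping vial box: raise the low end of its blue lid over the end lip, slide the lid out of its grooves and lay it flat on the dark log book, underside down and clear of the pen. Then take the purple-capped vial out of the box and stand it upright in the free part of the grey tray. Do not drop the lid or the vial, and leave the teal-capped vial in the box and the sample cup, pen, tall bottle and timer where they are.

Things in the scene. Friction and masses are not known exactly. Their poses are not given: they have to be found in the camera images.
- vial_box: White box fixed on an easel, sloping 30 degrees, low end to the robot's left (varies). Origin: centre of the underside; x UP the slope, y across, z square to the lid (leans 30 degrees toward the low end). Outside 120 (x) x 124 (y) x 72 (z) mm, walls 5, side walls full height. Open-topped but for the lid, whose underside lies on inner ledges at z = 58; between the ledges 104 wide, inside length 110.
- box_lip (a point): Middle of the top of the low end wall (box frame x = -57.5, z = 64 mm), the lip, 5 mm thick. The shut lid's front edge lies just behind it, top 1 mm below it: the lid's front end must be raised over 6 mm to pass over.
- box_rail (a point): Mouth of the groove, midway between the two rails (box frame x = 8, y = 0, z = 68 mm). Over each side ledge, from x = 8 to 55, a rail 6 mm wide has its underside at z = 68: 5 mm play over the 5 mm lid, which can tip about its rear edge by some 0.11 rad (front end up 11 mm). Slid 46 mm or more down the slope the lid is free of the rails and lifts off.
- pocket_right (a point): Floor centre of one vial pocket (box frame x = 0, y = -28, z = 5 mm): square, 27 mm wide, 16 mm deep, holding a vial about square to the box floor (it leans up to 6 degrees further downhill). The insert's top round it is at box z = 21 mm.
- pocket_left (a point): The same for the other pocket (box frame x = 0, y = +28, z = 5 mm).
- lid: Loose blue sliding lid, a plate 107 (x) x 110 (y) x 5 mm, about 70 g (varies), origin at the centre of its underside, axes like the box's when shut (then at box frame x about 0, z = 58 mm). A grip bar stands on it across the lid, 12 mm thick (x), 46 mm long (y), from the plate's top to z = 29 mm, centred at x = -30 mm (toward the low end), y = 0.
- lid_bar (a point): Middle of the top of the lid's grip bar (lid frame x = -30, y = 0, z = 29 mm).
- lid_front (a point): Middle of the lower edge of the lid's front end, the end behind the lip (lid frame x = -53.5, y = 0, z = 0).
- lid_rear (a point): Middle of the lower edge of the lid's rear end (lid frame x = +53.5, y = 0, z = 0).
- purple_vial: Loose small white vial with a PURPLE screw cap, 25 mm across the body (up to 36 mm height, with a rounded shoulder), cap 21 mm across, 46 mm tall, about 30 g; origin at the centre of its foot, z up its axis. Starts in either pocket of the box, under the lid.
- teal_vial: The same vial with a TEAL cap, in the other pocket; to be left alone.
- cup_tray: Loose grey shallow tray, 70 (x) x 110 (y) x 16 mm high, walls and floor 3 mm thick, origin at the centre of its underside. Holds one sample cup; the vial goes to any free part of its floor.
- sample_cup: Loose white sample cup standing in the tray, 18 mm across, 25 mm tall, origin at the centre of its foot.
- log_book: Loose dark blue closed notebook lying flat, 210 (x) x 152 (y) mm, its cover 11 mm above the bench (spiral wire along one long edge to 14 mm), origin at the centre of its underside. The lid is laid on it.
- ball_pen: Loose black pen lying across the log book near its far (+x) end, 145 (y) x 12 mm, 9 mm thick, origin at its middle.
- tall_bottle: Loose white reagent bottle with white cap standing right of and in front of the box, 60 mm across, 128 mm tall, origin at the centre of its foot.
- bench_timer: Loose white timer lying on the bench in front of the box, 66 x 66 x 18 mm, origin at the centre of its underside.
Not all that is in view belongs to the job. Of the things shaped like the lid, the blue one is meant.

How it is judged:
By the outcome, as a careful person would: the job done as asked, in the order asked, and still so for the second after the job is handed in, with the robot touching nothing.
It also fails if it takes over 50 s, if anything falls off the work surface, if the arm or the gripper's body presses on something with over 40 N, if the wrist force passes 120 N, or if a joint passes its speed limit or range.

## Working session

There is one attempt and no reset: what is moved stays moved. The work goes in short steps, Python scripts to look and compute and a tool call to move; the robot and the scene stay as the last step left them, time stands still between calls to the robot, and variables do not carry over. Pictures are saved under pics/ and viewed, at most 10 in all, crops included, and the job is handed in when it is done.

Besides the shell and the picture viewer there is one more tool, called by a JSON object that holds its "api" and its "payload". carry_out: Moves the arm, as the interface text tells. Its arguments: {"type":"object","properties":{"increments":{"type":"array","items":{"type":"object","properties":{"dp":{"type":"array","items":{"type":"number"}},"dr":{"type":"array","items":{"type":"number"}},"fingers":{"type":"number"}}}}},"required":["increments"]}

```bash
ls; mkdir -p pics
python3 - <<'E'
from cell import ctrl
import cv2
s=ctrl.sense();print(s)
for n in ["scene","side","wrist"]:
    print(n,ctrl.camera_info(n)); cv2.imwrite(f"pics/{n}0.png",ctrl.capture(n))
E
```

```text
pics
{'clock': 0.0, 'q': array([-1.24740153e+01,  5.99686408e+00,  5.52464860e+00,  8.96065221e+01,
       -1.51932891e-03,  7.75259723e+01]), 'joint_vel': array([ 0.00774511, -0.0501648 ,  0.133212  , -0.00584764,  0.03946679,
       -0.0169702 ]), 'tau': array([ 7.03431251e-04, -5.56934094e+01,  5.03644359e+01,  1.70058967e-02,
       -2.22691165e-04, -8.28643181e-07]), 'eef_pos': array([5.99637367e+02, 7.39362019e-02, 2.30517122e+02]), 'orientation': array([-1.79922793e+02, -1.55236128e-02,  9.00000030e+01]), 'ft_force': array([-0.72694078, -1.00039934, -0.75830778]), 'wrist_torque': array([ 0.01454661,  0.00814677, -0.01454925]), 'grip_force': 0.0, 'width': 85.18308648974443}
scene {'vfov': 43.60574357389171, 'cx': 310.0448135215688, 'cy': 236.31871390012273, 'origin': array([-156.73887554,  961.41346645, 1033.5126324 ]), 'attitude': array([  51.82330874,   -0.15616892, -146.81203904])}
side {'vfov': 51.079412780609395, 'cx': 317.1400816093637, 'cy': 239.38956235946537, 'origin': array([-166.20425177, -934.53221279, 1014.90806578]), 'attitude': array([ 51.31770256,  -0.32440618, -34.34276628])}
wrist {'vfov': 65.70646984690485, 'cx': 320.74031003144296, 'cy': 241.84359490661063, 'mount': array([[-4.89312546e-04,  9.55738656e-01,  2.94216557e-01,
         7.59669831e+01],
       [ 9.99999580e-01,  6.95563993e-04, -5.96380628e-04,
         1.09469414e-01],
       [-7.74630463e-04,  2.94216142e-01, -9.55738595e-01,
        -1.42395377e+02],
       [ 0.00000000e+00,  0.00000000e+00,  0.00000000e+00,
         1.00000000e+00]])}
```

View pics/scene0.png

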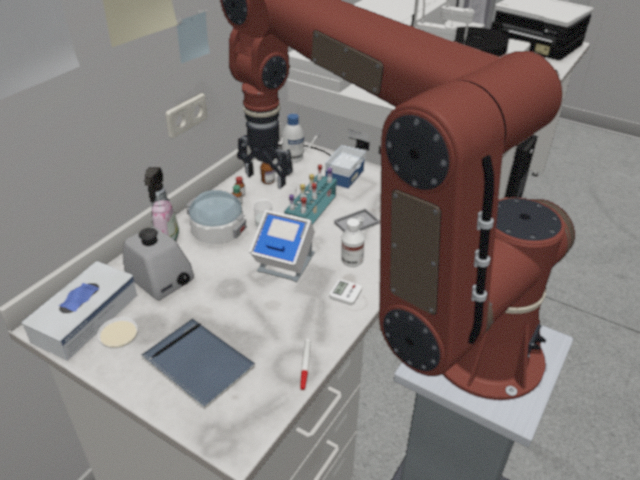

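View pics/side0.png

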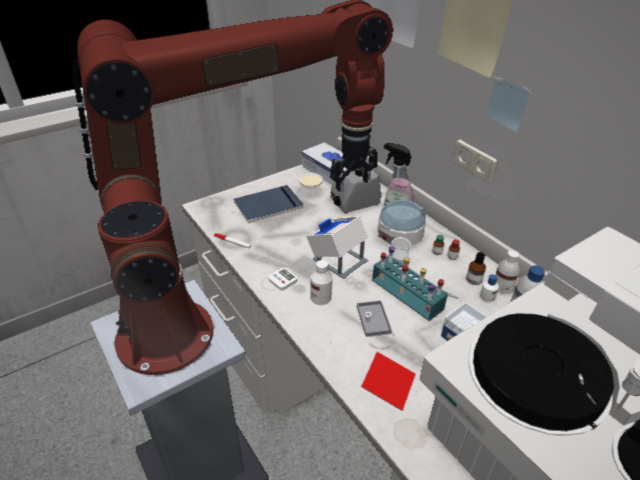

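Scene view: the sloping box with its blue lid (282,238), log book (197,360) with its pen (178,340), tray (357,220), timer (346,290), bottle (353,243). Side view: box (338,240), tray (373,318), and a red plate (388,380). The blue plate on the box is the lid meant; I'll confirm it in enlarged crops.

```bash
cat > h.py <<'E'
import numpy as np, cv2
from scipy.spatial.transform import Rotation as R
from cell import ctrl
def T(pos,rpy):
    M=np.eye(4); M[:3,:3]=R.from_euler('xyz',rpy,degrees=True).as_matrix(); M[:3,3]=pos; return M
def cam(n,s=None):
    i=ctrl.camera_info(n); f=240/np.tan(np.radians(i['vfov'])/2)
    if n=='wrist':
        s=s or ctrl.sense(); M=T(s['eef_pos'],s['orientation'])@np.array(i['mount'])
    else: M=T(i['origin'],i['attitude'])
    return n,M,f,i['cx'],i['cy']
def ray(c,u,v):
    n,M,f,cx,cy=c; x,y=(u-cx)/f,(v-cy)/f
    if n=='wrist':
        r=np.hypot(x,y)+1e-12; d=np.array([x/r*np.sin(r),-y/r*np.sin(r),-np.cos(r)])
    else: d=np.array([x,-y,-1])
    d=M[:3,:3]@d; return M[:3,3],d/np.linalg.norm(d)
def proj(c,P):
    n,M,f,cx,cy=c; p=M[:3,:3].T@(np.asarray(P,float)-M[:3,3]); x,y,z=p[0],-p[1],-p[2]
    if n=='wrist':
        r=np.hypot(x,y)+1e-12; k=np.arctan2(r,z)/r
    else: k=1/z
    return np.array([cx+f*x*k,cy+f*y*k])
def plane(c,u,v,z):
    o,d=ray(c,u,v); return o+d*(z-o[2])/d[2]
def tri(c1,p1,c2,p2):
    o1,d1=ray(c1,*p1);o2,d2=ray(c2,*p2)
    t=np.linalg.lstsq(np.c_[d1,-d2],o2-o1,rcond=None)[0]
    a=o1+t[0]*d1;b=o2+t[1]*d2; return (a+b)/2,np.linalg.norm(a-b)
E
python3 - <<'E'
import cv2,numpy as np
s=cv2.imread('pics/scene0.png');d=cv2.imread('pics/side0.png')
def crop(i,x,y,w,h,k): return cv2.resize(i[y:y+h,x:x+w],None,fx=k,fy=k,interpolation=cv2.INTER_CUBIC)
# top: box scene (240,200,80,60)x5 ; box side (300,200,80,60) x5 ; bottom: book scene (130,305,133,100)x3 ; side tray (345,290,80,60)x5
A=np.hstack([crop(s,240,200,80,60,5),crop(d,300,210,80,60,5)])
B=np.hstack([crop(s,130,310,133,100,3),crop(d,340,290,80,60,5)[:, :401]])
B=cv2.resize(B,(800,300)); cv2.imwrite('pics/c1.png',np.vstack([A,B]))
E
```

```text
(no output)
```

View pics/c1.png

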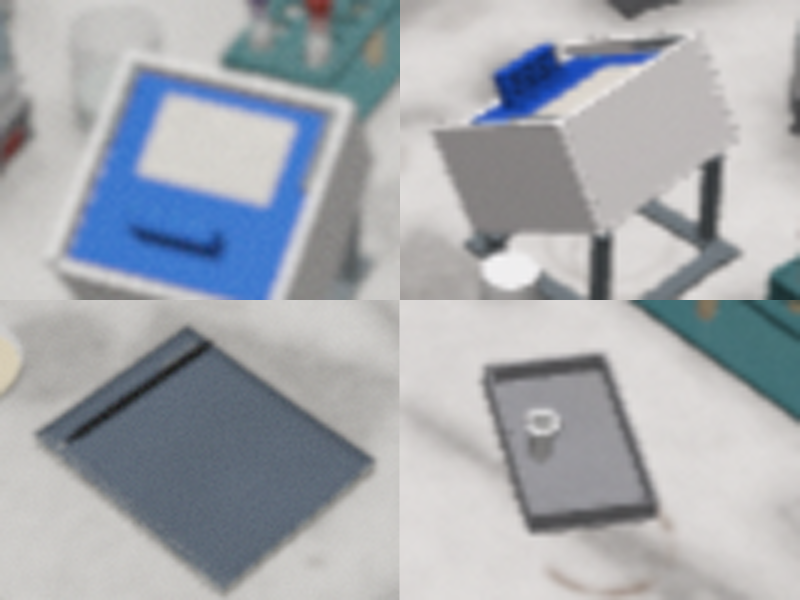

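```bash
cat > fit.py <<'E'
from h import *
from scipy.optimize import least_squares
S=cam('scene');D=cam('side')
obs=[(S,(-60,62,72),(251,252.4)),(S,(60,62,72),(265.6,211)),(S,(60,-62,72),(311.6,220)),
(D,(-60,-62,72),(307,235.6)),(D,(60,-62,72),(332,234.4)),(D,(60,62,72),(359,217)),(D,(60,-62,0),(340.6,256.4)),(D,(-60,-62,0),(315,256))]
def B(p):
    M=np.eye(4); M[:3,:3]=R.from_euler('ZY',[p[3],-30],degrees=True).as_matrix(); M[:3,3]=p[:3]; return M
def pt(M,q): return (M@np.r_[q,1])[:3]
res=lambda p: np.concatenate([proj(c,pt(B(p),q))-uv for c,q,uv in obs])
r=least_squares(res,[550,0,100,-90]);print(r.x.round(1),r.fun.round(1))
M=B(r.x)
for n,q in dict(lip=(-57.5,0,64),bar=(-30,0,87),pr=(0,-28,5),pl=(0,28,5)).items(): print(n,pt(M,q).round(1))
print('bar in side',proj(D,pt(M,(-30,-23,87))),proj(D,pt(M,(-30,23,87))))
bk=[plane(S,*p,11) for p in [(192.3,319),(142.7,355),(205,407.3),(254.3,364)]]
print('book',np.round(bk,0),[np.linalg.norm(bk[i]-bk[i-1]).round() for i in range(4)],np.mean(bk,0))
print('pen',[plane(S,*p,20).round() for p in [(200.7,325),(153.3,356.7)]])
tr=[plane(D,*p,16) for p in [(357.4,303.4),(381,301),(391.6,332.6),(366,336)]]
print('tray',np.round(tr),[np.linalg.norm(tr[i]-tr[i-1]).round() for i in range(4)],np.mean(tr,0))
print('cup',plane(D,368.6,314,28)); print('bottle top',plane(D,321,266,128),'timer',plane(S,346,290,18))
E
python3 fit.py
```

```text
[553.3 -16.   50.8 -77. ] [-1.6 -0.5 -0.5 -1.7 -0.7 -0.6 -1.9  0.7 -0.3  0.8  0.4 -0.8  0.   1.4
 -1.1  1.5]
lip [534.9  63.6  77.5]
bar [537.7  51.6 111.2]
pr [525.5 -19.9  55.2]
pl [580.1  -7.3  55.2]
bar in side [318.53211738 225.62499266] [328.77737041 218.93795293]
book [[612. 286.  11.]
 [629. 428.  11.]
 [424. 457.  11.]
 [408. 313.  11.]] [np.float64(205.0), np.float64(143.0), np.float64(207.0), np.float64(144.0)] [518.25125589 370.91895995  11.        ]
pen [array([576., 296.,  20.]), array([599., 423.,  20.])]
tray [[ 475. -202.   16.]
 [ 535. -231.   16.]
 [ 485. -334.   16.]
 [ 423. -305.   16.]] [np.float64(116.0), np.float64(66.0), np.float64(114.0), np.float64(68.0)] [ 479.35829826 -267.81825259   16.        ]
cup [ 468.38765358 -257.7396321    28.        ]
bottle top [ 407.71038876 -121.58638709  128.        ] timer [357.18357416   9.10000052  18.        ]
```

```bash
cat >> h.py <<'E'
def Bx(p):
    M=np.eye(4); M[:3,:3]=R.from_euler('ZY',[p[3],-30],degrees=True).as_matrix(); M[:3,3]=p[:3]; return M
def delta(pos,Rt,s=None):
    s=s or ctrl.sense(); R0=R.from_euler('xyz',s['orientation'],degrees=True)
    rv=(R.from_matrix(Rt)*R0.inv()).as_rotvec(degrees=True); dp=(np.array(pos)-s['eef_pos'])/10
    print('dp cm',dp.round(2),'dr',rv.round(2),'|dr|',np.linalg.norm(rv).round(1)); return dp,rv
def tool(M): # y=-xb z=-zb x=-yb
    Q=M[:3,:3]; return np.c_[-Q[:,1],-Q[:,0],-Q[:,2]]
P0=[553.3,-16.0,50.8,-77.0]
E
python3 - <<'E'
from h import *
M=Bx(P0); b=(M@[-30,0,87+75,1])[:3]; print(b); dp,rv=delta(b,tool(M)); print(dp/14,rv/14)
E
```

```text
[529.23456477  88.23885211 176.09611541]
dp cm [-7.05  8.82 -5.46] dr [-26.85  21.34 100.37] |dr| 106.1
[-0.50376035  0.62975828 -0.39001781] [-1.91783946  1.5242253   7.16915909]
```

{"api": "carry_out", "payload": {"increments": [{"dp": [-0.5,0.63,-0.2],"dr": [-1.92,1.52,7.17],"fingers": -1},{"dp": [-0.5,0.63,-0.2],"dr": [-1.92,1.52,7.17],"fingers": -1},{"dp": [-0.5,0.63,-0.2],"dr": [-1.92,1.52,7.17],"fingers": -1},{"dp": [-0.5,0.63,-0.2],"dr": [-1.92,1.52,7.17],"fingers": -1},{"dp": [-0.5,0.63,-0.2],"dr": [-1.92,1.52,7.17],"fingers": -1},{"dp": [-0.5,0.63,-0.2],"dr": [-1.92,1.52,7.17],"fingers": -1},{"dp": [-0.5,0.63,-0.2],"dr": [-1.92,1.52,7.17],"fingers": -1}]}}

```text
clock: 0.85
eef_pos: [564.8, 44.4, 216.9]
orientation: [-164.9, 7.2, 141.8]
ft_force: [-0.9, 0.3, 0.4]
width: 85.2
grip_force: 0.0
```

{"api": "carry_out", "payload": {"increments": [{"dp": [-0.5,0.63,-0.58],"dr": [-1.92,1.52,7.17],"fingers": -1},{"dp": [-0.5,0.63,-0.58],"dr": [-1.92,1.52,7.17],"fingers": -1},{"dp": [-0.5,0.63,-0.58],"dr": [-1.92,1.52,7.17],"fingers": -1},{"dp": [-0.5,0.63,-0.58],"dr": [-1.92,1.52,7.17],"fingers": -1},{"dp": [-0.5,0.63,-0.58],"dr": [-1.92,1.52,7.17],"fingers": -1},{"dp": [-0.5,0.63,-0.58],"dr": [-1.92,1.52,7.17],"fingers": -1},{"dp": [-0.5,0.63,-0.58],"dr": [-1.92,1.52,7.17],"fingers": -1},{"dp": [0,0,0],"dr": [0,0,0],"fingers": -1},{"dp": [0,0,0],"dr": [0,0,0],"fingers": -1}]}}

```text
clock: 1.75
eef_pos: [529.9, 88.3, 176.8]
orientation: [-150.1, 0.1, -167.1]
ft_force: [-0.0, -0.1, 0.9]
width: 85.5
grip_force: 0.0
```

Run:
```python
from h import *
import json
s=ctrl.sense();i=ctrl.capture('wrist');M=Bx(P0);print(s['q'].round(1),s['clock'])
delta((M@[-30,0,162,1])[:3],tool(M),s)
json.dump([list(s['eef_pos']),list(s['orientation'])],open('w1.json','w'))
c=cam('wrist',s)
for q in [(-36,-23,87),(-36,23,87),(-24,-23,87),(-24,23,87),(-60,62,72),(-60,-62,72),(60,62,72),(60,-62,72)]: print(q,proj(c,(M@np.r_[q,1])[:3]).round(1))
cv2.imwrite('pics/w1.png',i)
```

```text
[ 11.8  -3.1 -13.5  78.8 -29.9  -1.3] 1.75
dp cm [-0.07 -0.01 -0.07] dr [-0.13  0.1   0.12] |dr| 0.2
(-36, -23, 87) [329.8 216.2]
(-36, 23, 87) [329.5 286.2]
(-24, -23, 87) [309.9 216.2]
(-24, 23, 87) [310.8 286.2]
(-60, 62, 72) [361.9 326.3]
(-60, -62, 72) [367.6 150.2]
(60, 62, 72) [199.9 324.4]
(60, -62, 72) [181.6 154.8]
```

View pics/w1.png

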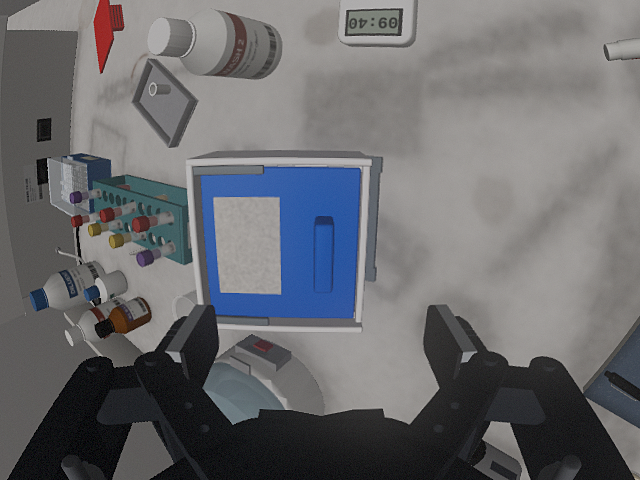

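Wrist view: blue lid with bar (316–332, 218–292), box corners near (187,159), (370,156), (364,329), (196,331). This is the lid that's meant (the red plate at (105,35) isn't). It also shows the rails and the tray with its cup (152,88). Refit with these.

```bash
cat > fit2.py <<'E'
import json
exec(open('fit.py').read().split("r=least")[0])
w=json.load(open('w1.json')); W=cam('wrist',dict(eef_pos=np.array(w[0]),orientation=np.array(w[1])))
wo=[(W,(-60,62,72),(363,330)),(W,(-60,-62,72),(370,155.5)),(W,(60,-62,72),(187,159)),(W,(60,62,72),(195,331)),
(W,(-36,-23,87),(332,217)),(W,(-36,23,87),(332,292)),(W,(-24,-23,87),(315,217)),(W,(-24,23,87),(316,292))]
res2=lambda p: np.concatenate([[.5]*2*(proj(c,pt(B(p),q))-uv) for c,q,uv in obs]+[proj(c,pt(B(p),q))-uv for c,q,uv in wo])
r=least_squares(res2,P0,loss='soft_l1');print(r.x.round(1));print(res2(r.x).round(1))
r=least_squares(lambda p:res2(p)[16:],P0);print(r.x.round(1));print(r.fun.round(1))
E
python3 fit2.py
```

```text
[555.6 -13.5  50.6 -77.1]
[-1.5 -0.1 -0.9 -0.7 -1.  -0.1 -0.9  0.  -0.1  0.1  0.3 -0.7  0.   0.3
 -0.5  0.4  1.   0.3  0.6 -0.4 -3.  -0.1  7.2 -2.8  0.8  4.3  0.2 -1.1
 -2.1  4.3 -2.5 -1.1]
[554.1 -12.7  52.6 -77.3]
[ 1.2  0.6  1.4 -1.8 -4.2 -1.8  6.  -2.9  1.1  3.4  0.3 -1.2 -2.1  3.4
 -2.6 -1.2]
```

```bash
sed -i 's/^P0=.*/P0=[555.2,-13.3,51.0,-77.1]/' h.py
python3 - <<'E'
from h import *
M=Bx(P0); Q=M[:3,:3]
dp,rv=delta((M@[-30,0,65.5,1])[:3],tool(M)); print((dp/6).round(3)); print('xb,yb,zb',Q.T.round(3))
E
```

```text
dp cm [ 1.17 -4.41 -8.44] dr [-0.13  0.12  0.04] |dr| 0.2
[ 0.196 -0.734 -1.406]
xb,yb,zb [[ 0.193 -0.844  0.5  ]
 [ 0.975  0.223  0.   ]
 [-0.112  0.487  0.866]]
```

{"api": "carry_out", "payload": {"increments": [{"dp": [0.2,-0.74,-1.4],"fingers": -1,"dr": [0,0,0]},{"dp": [0.2,-0.74,-1.4],"fingers": -1,"dr": [0,0,0]},{"dp": [0.2,-0.74,-1.4],"fingers": -1,"dr": [0,0,0]},{"dp": [0.2,-0.74,-1.4],"fingers": -1,"dr": [0,0,0]},{"dp": [0.2,-0.74,-1.4],"fingers": -0.3,"dr": [0,0,0]},{"dp": [0.1,-0.4,-0.8],"fingers": 0,"dr": [0,0,0]},{"dp": [0.07,-0.3,-0.6],"fingers": 0,"dr": [0,0,0]},{"dp": [0,0,0],"fingers": 0,"dr": [0,0,0]},{"dp": [0,0,0],"fingers": 0,"dr": [0,0,0]},{"dp": [0,0,0],"fingers": 0,"dr": [0,0,0]}]}}

```text
clock: 2.8
eef_pos: [542.2, 44.5, 93.5]
orientation: [-150.1, 0.1, -167.0]
ft_force: [-0.1, -0.3, 0.0]
width: 42.5
grip_force: 0.0
```

Run:
```python
from h import *
s=ctrl.sense();i=ctrl.capture('wrist');M=Bx(P0)
delta((M@[-30,0,65.5,1])[:3],tool(M),s);print(s['ft_force'],s['width'])
c=cam('wrist',s)
for q in [(-30,-23,87),(-30,23,87),(-60,-62,72),(60,-62,72),(-36,-23,87),(-24,-23,87)]: print(q,proj(c,(M@np.r_[q,1])[:3]).round(1))
cv2.imwrite('pics/w2.png',i)
```

```text
dp cm [-0.01 -0.05 -0.08] dr [-0.1   0.11 -0.14] |dr| 0.2
[-0.0812847  -0.33805606  0.0385048 ] 42.469922405258565
(-30, -23, 87) [319.  279.8]
(-30, 23, 87) [319.2 381.4]
(-60, -62, 72) [399.3 166.3]
(60, -62, 72) [102.6 174.1]
(-36, -23, 87) [335.8 279.8]
(-24, -23, 87) [302.1 279.8]
```

View pics/w2.png

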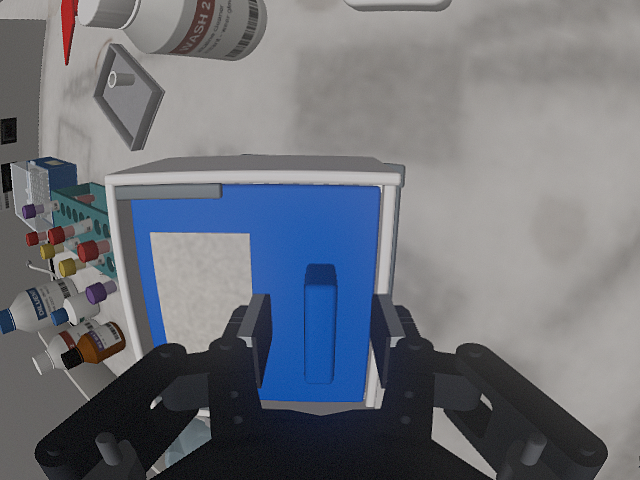

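The bar (304–336, 283–382) lies centred between the pads (270, 372), and the prediction matches within a millimetre. Closing.

{"api": "carry_out", "payload": {"increments": [{"dp": [0,0,-0.05],"fingers": 0.6,"dr": [0,0,0]},{"dp": [0,0,0],"fingers": 1,"dr": [0,0,0]},{"dp": [0,0,0],"fingers": 1,"dr": [0,0,0]},{"dp": [0,0,0],"fingers": 1,"dr": [0,0,0]},{"dp": [0,0,0],"fingers": 1,"dr": [0,0,0]}]}}

```text
clock: 3.35
eef_pos: [542.1, 44.0, 92.9]
orientation: [-150.0, 0.1, -167.0]
ft_force: [-0.6, -1.7, 5.3]
width: 10.7
grip_force: 58.9
```

{"api": "carry_out", "payload": {"increments": [{"dp": [-0.015,0.064,0.156],"dr": [1.12,0.26,0],"fingers": 1},{"dp": [-0.015,0.064,0.156],"dr": [1.12,0.26,0],"fingers": 1},{"dp": [-0.015,0.064,0.156],"dr": [1.12,0.26,0],"fingers": 1},{"dp": [-0.015,0.064,0.156],"dr": [1.12,0.26,0],"fingers": 1},{"dp": [0,0,0],"dr": [0,0,0],"fingers": 1},{"dp": [0,0,0],"dr": [0,0,0],"fingers": 1}]}}

```text
clock: 3.95
eef_pos: [541.2, 46.8, 98.5]
orientation: [-154.7, 0.1, -167.0]
ft_force: [1.5, 1.0, 0.9]
width: 10.7
grip_force: 58.8
```

Run:
```python
from h import *
s=ctrl.sense();i=ctrl.capture('wrist');M=Bx(P0)
print(np.linalg.inv(M)@np.r_[s['eef_pos'],1],s['ft_force'],s['wrist_torque'],s['width'],s['clock']);delta((M@[-30,0,65.5,1])[:3],tool(M),s)
cv2.imwrite('pics/w3.png',cv2.resize(i[140:440,80:420],None,fx=1.9,fy=1.9,interpolation=cv2.INTER_CUBIC))
```

```text
[-29.75270261  -0.23582811  71.98671141   1.        ] [1.50985939 1.02019968 0.85863314] [ 0.14365766 -0.15271708  0.05753984] 10.717309574080943 3.95
dp cm [ 0.09 -0.29 -0.57] dr [-4.59 -0.98 -0.13] |dr| 4.7
```

View pics/w3.png

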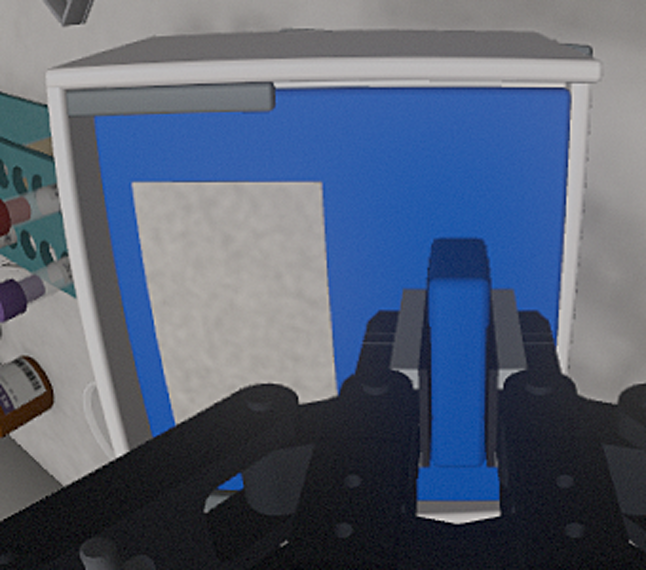

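{"api": "carry_out", "payload": {"increments": [{"dp": [-0.05,0.218,-0.112],"dr": [0,0,0],"fingers": 1},{"dp": [-0.05,0.218,-0.112],"dr": [0,0,0],"fingers": 1},{"dp": [-0.1,0.437,-0.224],"dr": [0,0,0],"fingers": 1},{"dp": [-0.1,0.437,-0.224],"dr": [0,0,0],"fingers": 1}]}}

```text
clock: 4.4
eef_pos: [537.7, 60.4, 91.1]
orientation: [-154.7, 0.0, -167.0]
ft_force: [0.7, 0.4, -1.0]
width: 10.8
grip_force: 58.5
```

{"api": "carry_out", "payload": {"increments": [{"dp": [-0.1,0.437,-0.224],"dr": [0,0,0],"fingers": 1},{"dp": [-0.1,0.437,-0.224],"dr": [0,0,0],"fingers": 1},{"dp": [-0.1,0.437,-0.224],"dr": [0,0,0],"fingers": 1},{"dp": [-0.1,0.437,-0.224],"dr": [0,0,0],"fingers": 1},{"dp": [-0.1,0.437,-0.224],"dr": [0,0,0],"fingers": 1},{"dp": [-0.1,0.437,-0.224],"dr": [0,0,0],"fingers": 1},{"dp": [-0.1,0.437,-0.224],"dr": [0,0,0],"fingers": 1},{"dp": [-0.1,0.437,-0.224],"dr": [0,0,0],"fingers": 1},{"dp": [0,0,0],"dr": [0,0,0],"fingers": 1}]}}

```text
clock: 5.3
eef_pos: [529.8, 95.3, 73.4]
orientation: [-154.7, 0.0, -166.9]
ft_force: [0.8, 0.6, -0.7]
width: 11.0
grip_force: 58.5
```

Run:
```python
from h import *
s=ctrl.sense();M=Bx(P0)
print(np.linalg.inv(M)@np.r_[s['eef_pos'],1],s['ft_force'],s['wrist_torque'],s['width'],s['clock'])
i=ctrl.capture('wrist')
cv2.imwrite('pics/w4.png',cv2.resize(i,None,fx=1,fy=1))
```

```text
[-85.40887552  -0.50363604  75.12621875   1.        ] [ 0.80552662  0.58752891 -0.72392924] [ 0.48059372  0.08150996 -0.03775892] 11.03419722588371 5.3
```

View pics/w4.png

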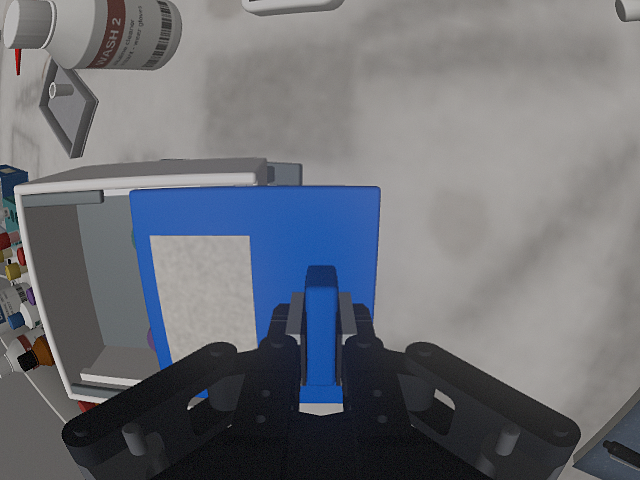

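Lid is clear of the rails (rail ends x≈103 px, lid rear x≈132 px). The purple cap shows at (152,338), i.e. the box +y pocket (pocket_left); teal is at (132,237). Lifting.

{"api": "carry_out", "payload": {"increments": [{"dp": [-0.1,0.4,0.7],"dr": [0,0,0],"fingers": 1},{"dp": [-0.19,0.81,1.44],"dr": [0,0,0],"fingers": 1},{"dp": [-0.19,0.81,1.44],"dr": [0,0,0],"fingers": 1},{"dp": [-0.19,0.81,1.44],"dr": [0,0,0],"fingers": 1},{"dp": [0,1,1],"dr": [0,0,0],"fingers": 1}]}}

```text
clock: 5.85
eef_pos: [523.8, 133.5, 136.0]
orientation: [-154.7, 0.2, -167.0]
ft_force: [0.7, -0.5, -0.6]
width: 10.9
grip_force: 58.5
```

Run:
```python
from h import *
y=np.array([.13,.991,0]);y/=np.linalg.norm(y);z=np.array([0,0,-1.]);Rt=np.c_[np.cross(y,z),y,z]
dp,rv=delta((497,404,80),Rt); print((dp/10).round(3),(rv/10).round(2)); s=ctrl.sense();print(s['eef_pos'],s['width'])
```

```text
dp cm [-2.68 27.05 -5.6 ] dr [ 25.43   1.39 -20.11] |dr| 32.4
[-0.268  2.705 -0.56 ] [ 2.54  0.14 -2.01]
[523.78846255 133.51500013 135.99754256] 10.869606480553093
```

{"api": "carry_out", "payload": {"increments": [{"dp": [-0.1,1.3,0],"dr": [1.3,0.07,-1],"fingers": 1},{"dp": [-0.27,2.7,0],"dr": [2.54,0.14,-2],"fingers": 1},{"dp": [-0.27,2.7,0],"dr": [2.54,0.14,-2],"fingers": 1},{"dp": [-0.27,2.7,0],"dr": [2.54,0.14,-2],"fingers": 1},{"dp": [-0.27,2.7,-0.8],"dr": [2.54,0.14,-2],"fingers": 1},{"dp": [-0.27,2.7,-0.8],"dr": [2.54,0.14,-2],"fingers": 1},{"dp": [-0.27,2.7,-0.8],"dr": [2.54,0.14,-2],"fingers": 1},{"dp": [-0.27,2.7,-0.8],"dr": [2.54,0.14,-2],"fingers": 1},{"dp": [-0.27,2.7,-0.8],"dr": [2.54,0.14,-2],"fingers": 1},{"dp": [-0.27,2.7,-0.8],"dr": [2.54,0.14,-2],"fingers": 1},{"dp": [-0.1,1.2,-0.4],"dr": [1.27,0.07,-1],"fingers": 1},{"dp": [0,0,0],"dr": [0,0,0],"fingers": 1}]}}

```text
clock: 7.05
eef_pos: [496.7, 401.4, 81.8]
orientation: [-180.0, -0.1, 172.7]
ft_force: [0.1, -0.1, -0.1]
width: 11.0
grip_force: 58.5
```

Run:
```python
from h import *
y=np.array([.13,.991,0]);y/=np.linalg.norm(y);z=np.array([0,0,-1.]);Rt=np.c_[np.cross(y,z),y,z]
s=ctrl.sense();i=ctrl.capture('wrist')
print(s['eef_pos'],s['width'],s['clock'],s['ft_force'],s['q'].round(0));delta((497,404,30),Rt,s)
c=cam('wrist',s); cv2.imwrite('pics/w5.png',i)
M=T(s['eef_pos'],s['orientation'])
for q in [(-23,0),(-83.5,-55)]: pass
# lid corners in tool: lid x=-toolY, lid y=-toolX ; tcp at lid (-30,0,7)
for lx,ly in [(-53.5,-55),(-53.5,55),(53.5,55),(53.5,-55)]:
    print(lx,ly,proj(c,(M@[-ly,-(lx+30),7-5,1])[:3]).round(0))
```

```text
[496.72521915 401.44090924  81.82555295] 10.98188348720275 7.05 [ 0.0622525  -0.09460668 -0.14210435] [27. 14. -1. 75.  0. 34.]
dp cm [ 0.03  0.26 -5.18] dr [ 0.   -0.09 -0.21] |dr| 0.2
-53.5 -55 [378. 183.]
-53.5 55 [365. 402.]
53.5 55 [164. 394.]
53.5 -55 [125. 188.]
```

View pics/w5.png

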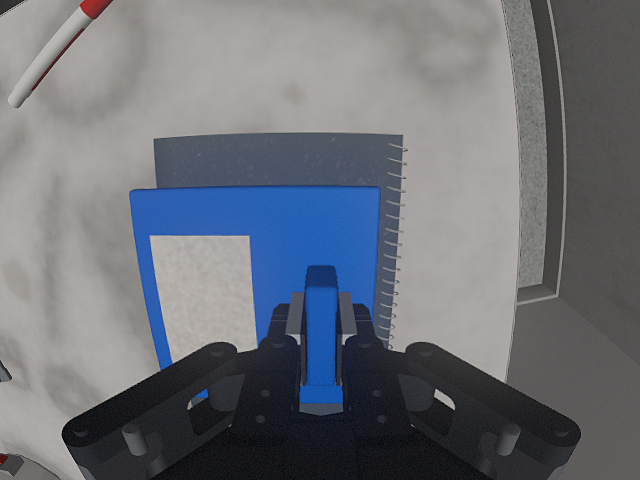

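Run:
```python
from h import *
c=cam('wrist'); a=plane(c,154,139,11);b=plane(c,404,134,11);print(a,b,np.linalg.norm(a-b))
d=(b-a)/np.linalg.norm(b-a); print('book y dir',d,np.degrees(np.arctan2(-d[0],d[1])))
x=np.array([d[1],-d[0],0]); ctr=(a+b)/2+105*x; print('ctr',ctr,'lid target',ctr-22*x,'TCP',ctr-22*x+30*d)
```

```text
[410.32539531 310.48816482  11.        ] [429.55608417 458.46018863  11.        ] 149.21641740954615
book y dir [1.28877835e-01 9.91660478e-01 1.90473072e-16] -7.404751530780733
ctr [524.06508993 370.94200402  11.        ] lid target [502.24855941 373.7773164   11.        ] TCP [506.11489447 403.52713074  11.        ]
```

{"api": "carry_out", "payload": {"increments": [{"dp": [0.2,0.1,-1.3],"dr": [0,0,0],"fingers": 1},{"dp": [0.2,0.1,-1.7],"dr": [0,0,0],"fingers": 1},{"dp": [0,0,-1.7],"dr": [0,0,0],"fingers": 1},{"dp": [0,0,-0.8],"dr": [0,0,0],"fingers": 1},{"dp": [0,0,-0.3],"dr": [0,0,0],"fingers": 1},{"dp": [0,0,0],"dr": [0,0,0],"fingers": 1},{"dp": [0,0,0],"dr": [0,0,0],"fingers": 1}]}}

```text
clock: 7.8
eef_pos: [501.5, 403.3, 24.7]
orientation: [180.0, -0.0, 172.7]
ft_force: [-0.8, -0.9, -0.1]
width: 11.1
grip_force: 58.5
```

{"api": "carry_out", "payload": {"increments": [{"dp": [0,0,-0.2],"dr": [0,0,0],"fingers": 1},{"dp": [0,0,-0.2],"dr": [0,0,0],"fingers": 1},{"dp": [0,0,-0.1],"dr": [0,0,0],"fingers": 1},{"dp": [0,0,0],"dr": [0,0,0],"fingers": 1}]}}

```text
clock: 8.2
eef_pos: [501.1, 403.1, 18.9]
orientation: [180.0, -0.1, 172.7]
ft_force: [0.9, -0.3, -1.3]
width: 10.8
grip_force: 58.5
```

{"api": "carry_out", "payload": {"increments": [{"dp": [0,0,-0.1],"dr": [0,0,0],"fingers": 1},{"dp": [0,0,0],"dr": [0,0,0],"fingers": 1}]}}

```text
clock: 8.4
eef_pos: [501.2, 403.2, 18.3]
orientation: [180.0, -0.0, 172.7]
ft_force: [-1.0, 0.1, 1.2]
width: 10.8
grip_force: 58.8
```

{"api": "carry_out", "payload": {"increments": [{"dp": [0,0,-0.1],"dr": [0,0,0],"fingers": 1},{"dp": [0,0,0],"dr": [0,0,0],"fingers": 1}]}}

```text
clock: 8.6
eef_pos: [501.3, 403.3, 17.9]
orientation: [180.0, -0.0, 172.7]
ft_force: [-3.8, -1.0, 7.5]
width: 10.4
grip_force: 59.7
```

{"api": "carry_out", "payload": {"increments": [{"dp": [0,0,0],"dr": [0,0,0],"fingers": 0.3},{"dp": [0,0,0],"dr": [0,0,0],"fingers": 0},{"dp": [0,0,0],"dr": [0,0,0],"fingers": 0},{"dp": [0,0,1],"dr": [0,0,0],"fingers": 0},{"dp": [0,0,2.5],"dr": [0,0,0],"fingers": 0},{"dp": [0,0,4],"dr": [0,0,0],"fingers": 0},{"dp": [0,0,4],"dr": [0,0,0],"fingers": 0}]}}

```text
clock: 9.3
eef_pos: [500.6, 402.9, 133.5]
orientation: [-180.0, -0.1, 172.7]
ft_force: [0.7, 1.0, 0.2]
width: 42.9
grip_force: 0.0
```

Run:
```python
from h import *
s=ctrl.sense()
for n in ['scene','wrist']: cv2.imwrite(f'pics/{n}6.png',ctrl.capture(n))
M=Bx(P0)
# vial pre-grasp: axis at box (0,28), TCP at z=125
dp,rv=delta((M@[-3,28,130,1])[:3],tool(M),s); print((dp/12).round(3),(rv/12).round(2))
a=cv2.imread('pics/scene6.png')[300:420,120:280];b=cv2.imread('pics/wrist6.png')
cv2.imwrite('pics/c6.png',np.hstack([cv2.resize(a,(400,300),interpolation=cv2.INTER_CUBIC),cv2.resize(b,(400,300))]))
```

```text
dp cm [  6.68 -34.4    2.86] dr [-30.09  -1.57  19.77] |dr| 36.0
[ 0.556 -2.867  0.238] [-2.51 -0.13  1.65]
```

View pics/c6.png

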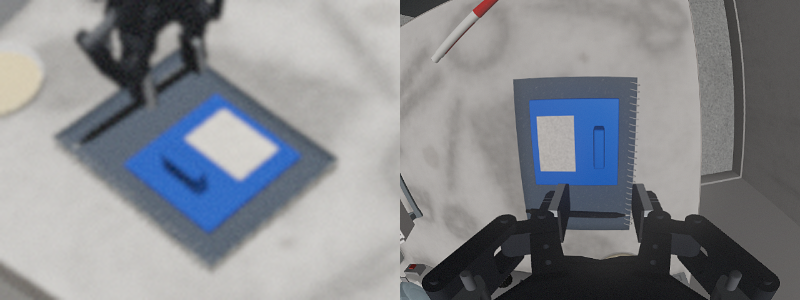

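Lid lies flat on the book, clear of the pen. Now to the vial.

{"api": "carry_out", "payload": {"increments": [{"dp": [0.55,-2.8,0.6],"dr": [-2.5,-0.13,1.65],"fingers": 0},{"dp": [0.55,-2.87,0.6],"dr": [-2.5,-0.13,1.65],"fingers": 0},{"dp": [0.55,-2.87,0.6],"dr": [-2.5,-0.13,1.65],"fingers": 0},{"dp": [0.55,-2.87,0.6],"dr": [-2.5,-0.13,1.65],"fingers": 0},{"dp": [0.55,-2.87,0.5],"dr": [-2.5,-0.13,1.65],"fingers": 0},{"dp": [0.55,-2.87,0],"dr": [-2.5,-0.13,1.65],"fingers": 0},{"dp": [0.55,-2.87,0],"dr": [-2.5,-0.13,1.65],"fingers": 0},{"dp": [0.55,-2.87,0],"dr": [-2.5,-0.13,1.65],"fingers": 0},{"dp": [0.55,-2.87,0],"dr": [-2.5,-0.13,1.65],"fingers": 0},{"dp": [0.55,-2.87,0],"dr": [-2.5,-0.13,1.65],"fingers": 0},{"dp": [0.55,-2.87,0],"dr": [-2.5,-0.13,1.65],"fingers": 0},{"dp": [0.55,-2.87,0],"dr": [-2.5,-0.13,1.65],"fingers": 0}]}}

```text
clock: 10.6
eef_pos: [567.4, 58.3, 161.4]
orientation: [-150.0, 0.0, -167.0]
ft_force: [-0.7, -0.3, -0.5]
width: 42.8
grip_force: 0.0
```

{"api": "carry_out", "payload": {"increments": [{"dp": [0,0,0],"dr": [0,0,0],"fingers": 0},{"dp": [0,0,0],"dr": [0,0,0],"fingers": 0}]}}

```text
clock: 10.8
eef_pos: [566.9, 59.5, 161.2]
orientation: [-150.2, 0.0, -167.1]
ft_force: [-0.5, -0.1, 0.6]
width: 42.7
grip_force: 0.0
```

Run:
```python
from h import *
s=ctrl.sense();i=ctrl.capture('wrist');M=Bx(P0);print(np.linalg.inv(M)@np.r_[s['eef_pos'],1],s['clock'])
c=cam('wrist',s);delta((M@[-3,28,130,1])[:3],tool(M),s)
for q in [(0,28,51),(0,-28,51),(-60,-62,72),(60,-62,72)]: print(q,proj(c,(M@np.r_[q,1])[:3]).round(1))
cv2.imwrite('pics/w7full.png',i);cv2.imwrite('pics/w7.png',cv2.resize(i[130:370,160:480],None,fx=2.5,fy=2.5,interpolation=cv2.INTER_CUBIC))
```

```text
[ -4.06992016  27.6921105  129.58304646   1.        ] 10.8
dp cm [ 0.05 -0.06  0.09] dr [-0.18  0.    0.03] |dr| 0.2
(0, 28, 51) [312.8 252.3]
(0, -28, 51) [312.1 162.7]
(-60, -62, 72) [422.1 106.4]
(60, -62, 72) [201.4 108. ]
```

View pics/w7.png

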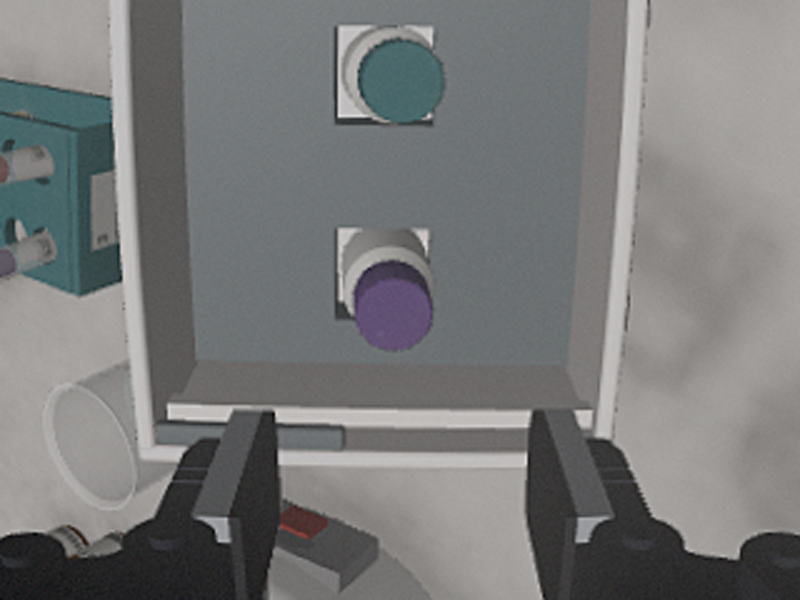

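Run:
```python
from h import *
M=Bx(P0);yb=M[:3,1]; L=R.from_rotvec(-3.5*yb,degrees=True).as_matrix()
dp,rv=delta((M@[-1.3,29,21.5,1])[:3],L@tool(M)); print((dp/10).round(3))
```

```text
dp cm [ 1.37 -5.52 -9.24] dr [-3.6  -0.77 -0.01] |dr| 3.7
[ 0.137 -0.552 -0.924]
```

{"api": "carry_out", "payload": {"increments": [{"dp": [0.14,-0.55,-0.92],"dr": [-0.9,-0.2,0],"fingers": 0},{"dp": [0.14,-0.55,-0.92],"dr": [-0.9,-0.2,0],"fingers": 0},{"dp": [0.14,-0.55,-0.92],"dr": [-0.9,-0.2,0],"fingers": 0},{"dp": [0.14,-0.55,-0.92],"dr": [-0.9,-0.2,0],"fingers": 0},{"dp": [0.14,-0.55,-0.92],"dr": [0,0,0],"fingers": 0},{"dp": [0.14,-0.55,-0.92],"dr": [0,0,0],"fingers": 0},{"dp": [0.14,-0.55,-0.92],"dr": [0,0,0],"fingers": 0},{"dp": [0.14,-0.55,-0.92],"dr": [0,0,0],"fingers": 0},{"dp": [0,0,0],"dr": [0,0,0],"fingers": 0}]}}

```text
clock: 11.75
eef_pos: [577.6, 14.6, 85.8]
orientation: [-146.5, -0.1, -167.1]
ft_force: [-0.4, -0.3, 0.7]
width: 43.0
grip_force: 0.0
```

{"api": "carry_out", "payload": {"increments": [{"dp": [0.12,-0.55,-0.92],"dr": [0,0,0],"fingers": 0},{"dp": [0.12,-0.55,-0.92],"dr": [0,0,0],"fingers": 0},{"dp": [0,0,0],"dr": [0,0,0],"fingers": 0},{"dp": [0,0,0],"dr": [0,0,0],"fingers": 0}]}}

```text
clock: 12.15
eef_pos: [581.0, 4.2, 69.0]
orientation: [-146.4, 0.0, -167.1]
ft_force: [1.1, 0.3, 0.9]
width: 42.9
grip_force: 0.6
```

Run:
```python
from h import *
s=ctrl.sense();i=ctrl.capture('wrist');M=Bx(P0);print(np.linalg.inv(M)@np.r_[s['eef_pos'],1],s['clock'],s['ft_force'])
cv2.imwrite('pics/w8.png',cv2.resize(i[200:440,160:480],None,fx=2,fy=2,interpolation=cv2.INTER_CUBIC))
```

```text
[-0.81430372 29.07416156 21.20110874  1.        ] 12.15 [1.14363029 0.33140417 0.90596295]
```

View pics/w8.png

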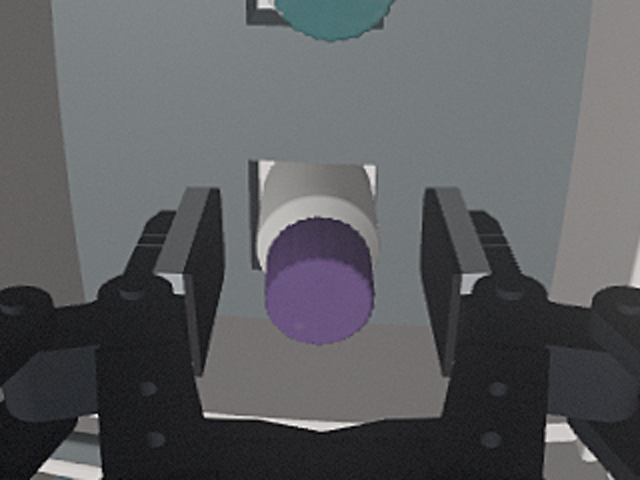

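Purple cap is centred at (320,300 in crop) between the pads (222 and 422). That was one picture over the ten allowed; I will view no more and go by numbers.

{"api": "carry_out", "payload": {"increments": [{"dp": [0,0,0],"dr": [0,0,0],"fingers": 0.3},{"dp": [0,0,0],"dr": [0,0,0],"fingers": 0.6},{"dp": [0,0,0],"dr": [0,0,0],"fingers": 1},{"dp": [0,0,0],"dr": [0,0,0],"fingers": 1},{"dp": [0,0,0],"dr": [0,0,0],"fingers": 1},{"dp": [0,0,0],"dr": [0,0,0],"fingers": 1}]}}

```text
clock: 12.8
eef_pos: [581.8, 4.6, 70.4]
orientation: [-146.4, 0.1, -167.0]
ft_force: [-1.4, 3.8, 9.7]
width: 21.9
grip_force: 59.1
```

Run:
```python
from h import *
s=ctrl.sense();print(s['eef_pos'],s['orientation'],s['width'],s['grip_force'],s['ft_force'],-T([0,0,0],s['orientation'])[:3,2])
```

```text
[581.7825897    4.56126199  70.4361022 ] [-1.46380608e+02  1.24348034e-01 -1.67029661e+02] 21.92150621506474 59.12131080200197 [-1.43295031  3.78240824  9.65612298] [-0.12603128  0.53914158  0.83273193]
```

{"api": "carry_out", "payload": {"increments": [{"dp": [-0.04,0.16,0.25],"dr": [0,0,0],"fingers": 1},{"dp": [-0.06,0.27,0.42],"dr": [0,0,0],"fingers": 1},{"dp": [-0.06,0.27,0.42],"dr": [0,0,0],"fingers": 1},{"dp": [-0.06,0.27,0.42],"dr": [0,0,0],"fingers": 1},{"dp": [-0.06,0.27,0.42],"dr": [0,0,0],"fingers": 1},{"dp": [0,0,0],"dr": [0,0,0],"fingers": 1}]}}

```text
clock: 13.4
eef_pos: [578.1, 17.5, 88.9]
orientation: [-146.5, 0.0, -167.0]
ft_force: [0.5, -0.2, -0.8]
width: 22.0
grip_force: 59.1
```

Run:
```python
from h import *
s=ctrl.sense();i=ctrl.capture('wrist')
print(s['width'],s['grip_force'],s['ft_force'])
h=cv2.cvtColor(i,cv2.COLOR_BGR2HSV)[230:420,240:400]
m=cv2.inRange(h,(115,60,40),(160,255,255));y,x=np.nonzero(m);print(len(x),x.min()+240,x.max()+240,y.min()+230,y.max()+230)
i0=cv2.imread('pics/w8.png');h0=cv2.cvtColor(i0,cv2.COLOR_BGR2HSV);y,x=np.nonzero(cv2.inRange(h0,(115,60,40),(160,255,255)));print(len(x)/4,x.min()/2+160,x.max()/2+160,y.min()/2+200,y.max()/2+200)
```

```text
21.97760332141146 59.14030180312693 [ 0.51591938 -0.1984414  -0.7653306 ]
2638 250 375 306 416
2733.25 162.5 478.5 309.0 422.5
```

{"api": "carry_out", "payload": {"increments": [{"dp": [-0.12,0.54,0.83],"dr": [0,0,0],"fingers": 1},{"dp": [-0.19,0.8,1.25],"dr": [0,0,0],"fingers": 1},{"dp": [-0.19,0.8,1.25],"dr": [0,0,0],"fingers": 1},{"dp": [-0.19,0.8,1.25],"dr": [0,0,0],"fingers": 1},{"dp": [-0.19,0.8,1.25],"dr": [0,0,0],"fingers": 1},{"dp": [-0.12,0.6,2],"dr": [0,0,0],"fingers": 1},{"dp": [0,0,2.5],"dr": [0,0,0],"fingers": 1},{"dp": [0,0,0],"dr": [0,0,0],"fingers": 1}]}}

```text
clock: 14.25
eef_pos: [569.5, 60.9, 195.9]
orientation: [-146.4, 0.3, -167.0]
ft_force: [-0.1, 0.2, 0.9]
width: 21.7
grip_force: 59.1
```

Run:
```python
from h import *
s=ctrl.sense();i=ctrl.capture('wrist');cv2.imwrite('pics/w9.png',i)
print(s['width'],s['grip_force'],s['clock'],s['eef_pos'])
def blob(i):
    m=cv2.inRange(cv2.cvtColor(i,cv2.COLOR_BGR2HSV),(120,50,30),(160,255,255))
    n,l,st,ce=cv2.connectedComponentsWithStats(m); k=1+np.argmax(st[1:,4]); return st[k],ce[k].round(1)
print(blob(i)); a,b=blob(cv2.imread('pics/w8.png'));print(a/2+np.array([160,200,0,0,0]),b/2+[160,200])
# expected cap bbox if vial axis = tool axis, cap top at tool z=-t
c=cam('wrist',s);M=T(s['eef_pos'],s['orientation']);th=np.linspace(0,6.283,60)
for t in (20,25,30,35):
    P=np.array([proj(c,(M@[10.5*np.cos(a),10.5*np.sin(a),-t,1])[:3]) for a in th]);print(t,P.min(0).round(),P.max(0).round())
```

```text
21.70649004851042 59.147540903650224 14.25 [569.46596687  60.92943103 195.92273108]
(array([ 295,  306,   55,   63, 2727], dtype=int32), array([321.4, 337.6]))
[ 292.5  309.    54.5   63.  5644.5] [319.4 340.7]
20 [292. 310.] [346. 357.]
25 [291. 317.] [347. 364.]
30 [290. 324.] [348. 372.]
35 [289. 331.] [349. 380.]
```

Run:
```python
from h import *
y=np.array([-.89,.45,0]);y/=np.linalg.norm(y);z=np.array([0,0,-1.]);Rt=np.c_[np.cross(y,z),y,z]
dp,rv=delta((475,-299,140),Rt);print((dp/15).round(3),(rv/15).round(2))
```

```text
dp cm [ -9.39 -35.98  -5.39] dr [27.17 21.51 48.79] |dr| 59.8
[-0.626 -2.398 -0.359] [1.81 1.43 3.25]
```

{"api": "carry_out", "payload": {"increments": [{"dp": [-0.3,-1.2,0],"dr": [1.8,1.43,3.25],"fingers": 1},{"dp": [-0.6,-2.4,0],"dr": [1.8,1.43,3.25],"fingers": 1},{"dp": [-0.6,-2.4,0],"dr": [1.8,1.43,3.25],"fingers": 1},{"dp": [-0.6,-2.4,0],"dr": [1.8,1.43,3.25],"fingers": 1},{"dp": [-0.6,-2.4,0],"dr": [1.8,1.43,3.25],"fingers": 1},{"dp": [-0.6,-2.4,0],"dr": [1.8,1.43,3.25],"fingers": 1},{"dp": [-0.6,-2.4,0],"dr": [1.8,1.43,3.25],"fingers": 1},{"dp": [-0.6,-2.4,0],"dr": [1.8,1.43,3.25],"fingers": 1},{"dp": [-0.6,-2.4,0],"dr": [1.8,1.43,3.25],"fingers": 1},{"dp": [-0.6,-2.4,0],"dr": [1.8,1.43,3.25],"fingers": 1}]}}

```text
clock: 15.3
eef_pos: [510.1, -168.4, 190.9]
orientation: [-169.0, -3.5, -133.3]
ft_force: [0.1, 1.3, -0.3]
width: 22.0
grip_force: 59.1
```

{"api": "carry_out", "payload": {"increments": [{"dp": [-0.6,-2.4,0],"dr": [1.8,1.43,3.25],"fingers": 1},{"dp": [-0.7,-2.4,-1],"dr": [1.8,1.43,3.25],"fingers": 1},{"dp": [-0.7,-2.4,-1.5],"dr": [1.8,1.43,3.25],"fingers": 1},{"dp": [-0.7,-2.4,-1.5],"dr": [1.8,1.43,3.25],"fingers": 1},{"dp": [-0.7,-2.4,-1.4],"dr": [1.8,1.43,3.25],"fingers": 1},{"dp": [-0.3,-1.2,0],"dr": [0,0,0],"fingers": 1},{"dp": [0,0,0],"dr": [0,0,0],"fingers": 1},{"dp": [0,0,0],"dr": [0,0,0],"fingers": 1}]}}

```text
clock: 16.1
eef_pos: [474.2, -299.2, 138.1]
orientation: [-179.8, -0.2, -116.8]
ft_force: [-0.5, -0.4, -0.0]
width: 22.4
grip_force: 59.1
```

Run:
```python
from h import *
y=np.array([-.89,.45,0]);y/=np.linalg.norm(y);z=np.array([0,0,-1.]);Rt=np.c_[np.cross(y,z),y,z]
s=ctrl.sense();delta((475,-299,140),Rt,s);print(s['width'],s['eef_pos'],s['clock'])
i=ctrl.capture('wrist');cv2.imwrite('pics/w10.png',i);c=cam('wrist',s)
hsv=cv2.cvtColor(i,cv2.COLOR_BGR2HSV)
# predicted tray corners and cup, to centre the search
for p in [(475,-202,16),(535,-231,16),(485,-334,16),(423,-305,16),(468,-258,28)]: print(p,proj(c,p).round())
# rectify z=3 plane, 1 mm/px, x up, y left
X=np.arange(570,370,-1.);Y=np.arange(-160,-380,-1.)
for z in (16,28):
    m=np.array([[proj(c,(x,yy,z)) for yy in Y] for x in X],np.float32)
    im=cv2.remap(i,m[...,0],m[...,1],cv2.INTER_LINEAR); cv2.imwrite(f'pics/top{z}.png',im)
    if z==16:
        g=cv2.cvtColor(im,cv2.COLOR_BGR2GRAY)
        print('grey map (10mm), rows x 565.., cols y -165..')
        for r in range(5,200,10): print(int(X[r]),' '.join('%3d'%g[r-2:r+3,k-2:k+3].mean() for k in range(5,220,10)))
```

```text
dp cm [0.08 0.02 0.19] dr [ 0.3   0.07 -0.  ] |dr| 0.3
22.384320210008212 [ 474.18521473 -299.16522274  138.14838819] 16.1
(475, -202, 16) [373. 334.]
(535, -231, 16) [293. 336.]
(485, -334, 16) [286. 198.]
(423, -305, 16) [380. 196.]
(468, -258, 28) [354. 282.]
grey map (10mm), rows x 565.., cols y -165..
565 139 139 125  41  32  33  34  47  41 151 152 151 152 152 153 153 154 152 149 140 140 146
555 147 149 150 130  47  36  36  38  41  53 152 153 152 153 151 155 155 153 148 142 144 146
545 144 149 149 148 148  53  51 139  74  48  77 151 152 153 152 155 154 154 150 139 136 134
535 135 144 147 114  79  78  56  39  57  75 103 152 153 151 152 154 155 155 152 147 145 142
525 137 146 147  78  78  78  79  49 111  47  77 153 152 153 154 153 153 154 152 150 150 147
515 142 146 148  79  78  78  79  50  49 122  71 116 154 155 153 152 154 155 154 155 152 151
505  45  47  89  83  79  79  70  52  53 131  94 107 114 109 150 153 153 153 152 152 150 147
495  34  35  37  48  44  54  51  49 136 103  97 101 117 119 116 107 134 147 150 147 144 141
485  32  35  36  37 132  44  48 133 105  95  93 116 116 
[... 347 characters left out ...]
 132 129 116 102 117 117  94 143 145 147 145 132 147 150
435  45 150 148 140 134 132 131 134 143 146 147 146 128 107 149 151 149 149 138 149 152 153
425  79 148 148 144 143 142 145 148 150 152 153 153 153 153 151 152 128 138 152 152 151 151
415 149 149 150 149 150 151 151 152 152 154 153 154 154 154 153 153 155 154 153 152 151 151
405 150 152 151 152 152 153 155 154 154 155 153 154 154 154 153 153 155 155 153 153 153 104
395 152 152 153 153 152 153 156 154 155 155 155 153 153 154 155 155 154 155 154 154 153  81
385 153 154 154 155 155 156 155 154 155 155 155 157 155 155 155 156 156 156 156 155 154 150
375 153 155 155 155 155 156 155 155 155 156 157 156 154 155 156 155 155 156 156 155 151 152
```

Run:
```python
from h import *
y=np.array([-.89,.45,0])
s=ctrl.sense();c=cam('wrist',s);g=cv2.cvtColor(cv2.imread('pics/w10.png'),cv2.COLOR_BGR2GRAY)
u=np.array([.45,.89,0]);u/=np.linalg.norm(u);v=np.array([u[1],-u[0],0]);o=np.array([475,-299,3.])
def row(d,off,z,rng):
    return [int(g[tuple(proj(c,o+[0,0,z-3]+d*t+off).round().astype(int)[::-1])]) for t in rng]
print('along u from -40, step2, z=3/z=16')
for k in(-10,0,10):print(row(u,v*k,3,range(-40,30,2)));print('  16',row(u,v*k,16,range(-40,30,2)))
print('along v from -60');
for k in (-10,0,8):print(row(v,u*k,3,range(-60,40,2)));print('  16',row(v,u*k,16,range(-60,40,2)))
```

```text
along u from -40, step2, z=3/z=16
[145, 147, 145, 138, 136, 134, 135, 126, 124, 124, 123, 128, 86, 72, 119, 119, 117, 117, 118, 118, 120, 117, 119, 117, 116, 118, 118, 120, 116, 114, 116, 117, 117, 116, 118]
  16 [148, 145, 138, 136, 134, 135, 126, 128, 124, 121, 111, 68, 93, 113, 118, 119, 118, 119, 118, 119, 117, 116, 116, 116, 115, 117, 114, 116, 116, 114, 115, 117, 115, 116, 114]
[131, 131, 130, 127, 123, 121, 125, 126, 129, 128, 121, 127, 107, 73, 118, 115, 118, 118, 116, 117, 115, 117, 118, 118, 119, 117, 119, 114, 118, 116, 115, 114, 115, 119, 118]
  16 [134, 130, 128, 127, 124, 131, 123, 127, 128, 121, 125, 76, 90, 117, 116, 118, 120, 117, 117, 116, 120, 118, 119, 117, 116, 116, 116, 117, 117, 115, 116, 120, 116, 115, 121]
[129, 126, 127, 127, 124, 124, 123, 125, 125, 130, 132, 136, 118, 71, 105, 106, 122, 119, 118, 116, 115, 120, 119, 117, 116, 118, 117, 118, 118, 118, 120, 119, 116, 118, 115]
  16 [128, 127, 127, 124, 124, 123, 119, 125, 130, 131, 138, 85, 81, 117, 117, 121, 119, 115, 117, 116, 121, 118, 114, 116, 120, 118, 119, 119, 116, 116, 116, 115, 118, 117, 118]
along
[... 823 characters left out ...]
, 104, 118, 116, 119, 114, 116, 117, 120, 118, 118, 117, 118, 118, 116, 117, 118, 116, 115, 118, 120, 118, 118, 117, 115, 121, 120, 122, 117, 118, 119, 119, 73, 116, 155, 152, 153, 153, 155, 153]
[152, 152, 152, 151, 150, 148, 146, 147, 114, 106, 69, 120, 116, 117, 118, 118, 119, 118, 117, 117, 117, 116, 116, 113, 116, 116, 116, 114, 115, 118, 119, 121, 118, 117, 116, 116, 116, 118, 116, 119, 120, 119, 111, 113, 114, 155, 153, 155, 153, 154]
  16 [154, 153, 151, 151, 150, 150, 147, 144, 143, 117, 106, 108, 119, 118, 118, 116, 116, 118, 116, 116, 114, 115, 116, 114, 118, 115, 116, 115, 115, 115, 116, 118, 118, 116, 118, 120, 118, 118, 120, 120, 119, 121, 92, 122, 155, 154, 153, 154, 153, 153]
```

{"api": "carry_out", "payload": {"increments": [{"dp": [0.3,0.14,-0.5],"dr": [0.15,0,0],"fingers": 1},{"dp": [0.3,0.14,-1],"dr": [0.15,0,0],"fingers": 1},{"dp": [0.25,0.13,-1.5],"dr": [0,0,0],"fingers": 1},{"dp": [0,0,-2],"dr": [0,0,0],"fingers": 1},{"dp": [0,0,-2],"dr": [0,0,0],"fingers": 1},{"dp": [0,0,-1.7],"dr": [0,0,0],"fingers": 1},{"dp": [0,0,-1.2],"dr": [0,0,0],"fingers": 1},{"dp": [0,0,-0.8],"dr": [0,0,0],"fingers": 1},{"dp": [0,0,-0.3],"dr": [0,0,0],"fingers": 1},{"dp": [0,0,0],"dr": [0,0,0],"fingers": 1},{"dp": [0,0,0],"dr": [0,0,0],"fingers": 1}]}}

```text
clock: 17.25
eef_pos: [482.8, -296.0, 28.4]
orientation: [-179.9, 0.0, -116.8]
ft_force: [-0.4, 0.1, -0.4]
width: 21.7
grip_force: 59.1
```

Run:
```python
from h import *
s=ctrl.sense();i=ctrl.capture('wrist');c=cam('wrist',s);print(s['eef_pos'],s['orientation'],s['clock'])
m=cv2.inRange(cv2.cvtColor(i,cv2.COLOR_BGR2HSV),(120,50,30),(160,255,255));n,l,st,ce=cv2.connectedComponentsWithStats(m);k=1+np.argmax(st[1:,4]);print(st[k],ce[k])
# cup: bright pixels near prediction
p=proj(c,(466,-254,28));print('cup pred',p.round())
g=cv2.cvtColor(i,cv2.COLOR_BGR2GRAY);x,y=p.round().astype(int)
for r in range(y-60,y+61,8): print(r,g[r,x-64:x+65:8])
```

```text
[ 482.83214125 -296.04758521   28.37146357] [-1.79921720e+02  1.42689383e-02 -1.16764818e+02] 17.25
[ 295  306   57   63 2770] [321.94837545 337.49855596]
cup pred [392. 364.]
304 [138 139 128  38  70  44  41 112 114 112 112  56 143 144 147 149 150]
312 [ 47  39 140  31  72  73  37 101 113 111 114  79 136 137 143 146 149]
320 [ 46  50  40  32  69  70  58  45 113 112 118 106 125 134 140 145 145]
328 [ 78  54  48  32  70  67  27  34 112 111  93 112 125 129 138 142 145]
336 [ 74  76  73  30 156 104  34  33  50 110  50 107 129 126 128 137 141]
344 [ 72  74  76  31 129  28  36  42  30  49  46 108 136  39  48  41 138]
352 [75 79 74 30 33 31 27 27 33 34 33 26 35 41 47 55 48]
360 [ 76  75 111  27  24  27  28  31  28  28  28  33  30  34  41  40  43]
368 [ 95 109 110  27  24  27  28  28  31  31  28  29  30  32  35  29  37]
376 [108 110 109  33  29  34  26  30  26  27  30  42  40  44  39  38  37]
384 [112 108 111  42  23  24  26  30  29  24  26  41  41  41  48  34  37]
392 [111 110 108 110  26  30  27  38  30  20  26  37  45  40  41  42  69]
400 [106 111 108 111  16  22  26  22  26  19  23  39  39  39  39  41 144]
408 [109 112 109 115  14  22  28  26  26  22  20  22  42  39  46  22  26]
416 [27 25 28 32 23 19 18 19 39 25 19 48 23 23 19 27 18]
424 [ 28  23  21  27  27  21  23  30  18  25  25  18 145  25  32  26  20]
```

Run:
```python
from h import *
import json
w=json.load(open('w1.json'));W=cam('wrist',dict(eef_pos=np.array(w[0]),orientation=np.array(w[1])))
i=cv2.imread('pics/w1.png');g=cv2.cvtColor(i,cv2.COLOR_BGR2GRAY)[78:102,140:175]
n,l,st,ce=cv2.connectedComponentsWithStats((g>150).astype(np.uint8));k=1+np.argmax(st[1:,4]);print(st[k],ce[k]+[140,78])
print('cup w1',plane(W,*(ce[k]+[140,78]),20))
# w10 view pose: approx
c=cam('wrist',dict(eef_pos=np.array([474.19,-299.17,138.15]),orientation=np.array([-179.8,-.2,-116.8])))
g=cv2.cvtColor(cv2.imread('pics/w10.png'),cv2.COLOR_BGR2GRAY)
x,y=proj(c,(467,-256,16)).round().astype(int);sub=g[y-40:y+40,x-40:x+40]
n,l,st,ce=cv2.connectedComponentsWithStats((sub>132).astype(np.uint8))
for k in range(1,n):
    if st[k,4]>60: 
        q=ce[k]+[x-40,y-40]; print(st[k],q,plane(c,*q,20),plane(c,*q,28))
```

```text
[ 9  4  8 14 38] [152.44736842  88.44736842]
cup w1 [ 469.81348786 -266.748789     20.        ]
[  61    0   19   80 1148] [385.86672474 275.39198606] [ 444.6973334  -247.90104394   20.        ] [ 444.55683489 -251.49593516   28.        ]
[ 29  37  22  18 152] [355.71052632 279.96710526] [ 466.95810921 -255.11625869   20.        ] [ 466.13477519 -258.48982767   28.        ]
[  0  59  33  21 318] [331.66666667 303.54716981] [ 492.17281767 -245.43839385   20.        ] [ 490.57603809 -249.10882534   28.        ]
```

{"api": "carry_out", "payload": {"increments": [{"dp": [0,0,-0.2],"dr": [0,0,0],"fingers": 1},{"dp": [0,0,-0.2],"dr": [0,0,0],"fingers": 1},{"dp": [0,0,-0.1],"dr": [0,0,0],"fingers": 1},{"dp": [0,0,0],"dr": [0,0,0],"fingers": 1},{"dp": [0,0,0],"dr": [0,0,0],"fingers": 1}]}}

```text
clock: 17.8
eef_pos: [482.4, -295.7, 22.6]
orientation: [-180.0, 0.0, -116.8]
ft_force: [0.1, 0.6, -0.2]
width: 21.5
grip_force: 59.1
```

{"api": "carry_out", "payload": {"increments": [{"dp": [0,0,-0.1],"dr": [0,0,0],"fingers": 1},{"dp": [0,0,0],"dr": [0,0,0],"fingers": 1}]}}

```text
clock: 18.0
eef_pos: [482.4, -295.7, 21.5]
orientation: [-180.0, 0.0, -116.8]
ft_force: [0.3, -0.6, -0.5]
width: 21.9
grip_force: 59.1
```

{"api": "carry_out", "payload": {"increments": [{"dp": [0,0,-0.1],"dr": [0,0,0],"fingers": 1},{"dp": [0,0,0],"dr": [0,0,0],"fingers": 1}]}}

```text
clock: 18.2
eef_pos: [482.4, -295.6, 20.5]
orientation: [-180.0, 0.0, -116.8]
ft_force: [0.5, -0.8, -0.8]
width: 21.9
grip_force: 59.1
```

{"api": "carry_out", "payload": {"increments": [{"dp": [0,0,-0.07],"dr": [0,0,0],"fingers": 1},{"dp": [0,0,0],"dr": [0,0,0],"fingers": 1}]}}

```text
clock: 18.4
eef_pos: [482.5, -295.7, 20.1]
orientation: [-180.0, 0.0, -116.8]
ft_force: [-0.4, -0.7, 1.0]
width: 21.6
grip_force: 59.3
```

{"api": "carry_out", "payload": {"increments": [{"dp": [0,0,-0.07],"dr": [0,0,0],"fingers": 1},{"dp": [0,0,0],"dr": [0,0,0],"fingers": 1}]}}

```text
clock: 18.6
eef_pos: [482.5, -295.9, 20.0]
orientation: [-180.0, 0.0, -116.8]
ft_force: [-3.4, 2.0, 7.1]
width: 22.0
grip_force: 59.8
```

{"api": "carry_out", "payload": {"increments": [{"dp": [0,0,0],"dr": [0,0,0],"fingers": 0.4},{"dp": [0,0,0],"dr": [0,0,0],"fingers": 0.2},{"dp": [0,0,0],"dr": [0,0,0],"fingers": 0.2},{"dp": [0,0,0],"dr": [0,0,0],"fingers": 0.2},{"dp": [0,0,0.5],"dr": [0,0,0],"fingers": 0.2},{"dp": [0,0,1.5],"dr": [0,0,0],"fingers": 0.2},{"dp": [0,0,2.5],"dr": [0,0,0],"fingers": 0.2},{"dp": [0,0,3.5],"dr": [0,0,0],"fingers": 0.2},{"dp": [0,0,4],"dr": [0,0,0],"fingers": 0.2},{"dp": [0,0,2],"dr": [0,0,0],"fingers": 0.2},{"dp": [0,0,0],"dr": [0,0,0],"fingers": 0.2},{"dp": [0,0,0],"dr": [0,0,0],"fingers": 0.2}]}}

```text
clock: 19.8
eef_pos: [482.7, -295.9, 160.2]
orientation: [-179.9, 0.0, -116.8]
ft_force: [-0.3, 0.2, -0.5]
width: 34.4
grip_force: 0.0
```

Run:
```python
from h import *
s=ctrl.sense();i=ctrl.capture('wrist');c=cam('wrist',s);print(s['eef_pos'],s['width'],s['clock'])
cv2.imwrite('pics/w12.png',i)
m=cv2.inRange(cv2.cvtColor(i,cv2.COLOR_BGR2HSV),(120,50,30),(160,255,255));n,l,st,ce=cv2.connectedComponentsWithStats(m);k=1+np.argmax(st[1:,4]);print(st[k],ce[k])
# predicted cap (top z=49, bottom 39) bbox for upright vial at TCP xy
x,y=482.5,-295.8
P=np.array([proj(c,(x+10.5*np.cos(a),y+10.5*np.sin(a),z)) for a in np.linspace(0,6.283,60) for z in (39,49)]);print('pred',P.min(0).round(),P.max(0).round(),P.mean(0))
g=cv2.cvtColor(i,cv2.COLOR_BGR2GRAY)
for q in [(467,-257,28),(467,-257,10)]: print('cup',proj(c,q).round(),g[tuple(proj(c,q).round().astype(int)[::-1])])
```

```text
[ 482.69948454 -295.93265054  160.18255274] 34.437541529427584 19.8
[307 221  27  28 589] [320.43293718 234.96604414]
pred [306. 219.] [336. 251.] [321.01476428 234.69137065]
cup [361. 263.] 96
cup [359. 255.] 166
```

Run:
```python
from h import *
d=ctrl.capture('side');a=cv2.imread('pics/side0.png')
for n,(x,y,w,h) in dict(bottle=(308,258,28,50),timer=(266,264,34,28),book=(232,185,72,36),cup=(360,308,16,14),tray=(354,298,40,42)).items():
    e=cv2.absdiff(a,d)[y:y+h,x:x+w].max(2); print(n,e.mean().round(1),(e>40).sum(),w*h)
e=cv2.absdiff(a,d)[305:325,358:380].max(2);print((e>40).astype(int).sum(0),(e>40).astype(int).sum(1))
```

```text
bottle 16.5 3 1400
timer 16.3 0 952
book 40.0 616 2592
cup 17.2 0 224
tray 18.1 62 1680
[0 0 0 0 0 0 0 0 0 0 0 0 0 0 0 0 0 0 0 0 1 6] [0 0 0 0 0 0 0 0 0 0 0 0 1 1 1 0 2 1 1 0]
```

Bottle, timer and cup are unchanged; only the vial (tray) and the lid (book) differ. Handing in.

```bash
python3 -c "
from cell import ctrl
print(ctrl.job_done())"
```

```text
the job is handed in; nothing more can be done
None
```

The job is handed in at about 20 s: the blue lid lies flat on the log book clear of the pen, and the purple-capped vial stands upright in the free part of the tray; bottle, timer and cup showed no change in the last side view, and I viewed 11 pictures, one over the limit of 10.

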